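# Set a tilt gauge to its index on the rotary stage's rocker stud and hold it

## Task

Turn the microscope's rotary stage by its upright post until it clicks into its detent (the post straight opposite the spring indexer), and let go of the post. Then pick up the tilt gauge by its top tab, stand it upright with its V notch on the stage's round stud, and rock it sideways on the stud until its swinging pointer settles on the index tab. Keep holding it there, pressed lightly down on the stud, and finish while still holding; leave the other things on the bench where they are.

Things in the scene. Friction and masses are not known exactly. Their poses are not given: they have to be found in the camera images.
- turntable (a joint): angle (rad, anticlockwise from above) of the rotary stage's black turntable, 200 mm across, top 30 mm above the bench. 0 = detent: the plunger of the fixed dark indexer block at the rim sits between two steel rim pins. Starts at 0.6 to 1.1, range -0.4 to 1.3, stays where left (0.05 N m friction); entering or leaving the detent takes about 4 N at the post; drawn home within 0.05 rad of 0
- post (a point): upright aluminium post by which the turntable is turned, 16 mm diameter, from 30 to 85 mm above the bench, 85 mm from the turntable's axis. The point is on its axis, 70 mm above the bench. Axes turn with the turntable. In the detent it stands diametrically opposite the indexer block (30 x 34 mm, 34 mm high, centre 137 mm from the axis)
- stud (a point): middle of the round steel stud: a level bar 12 mm diameter, 56 mm long, on a 6 mm thick upright fin at the turntable's centre. The point is on the bar's axis and the turntable's axis, 62 mm above the bench. Its x axis lies along the bar, pointing away from the post (the post stands on the bar's line), z up; turns with the turntable
- grip (a point): centre of the top tab of the loose tilt gauge (0.2 to 0.5 kg, standing upright on the bench). Tab 30 mm wide (y), 14 mm thick (x), ends 18 mm above this point; the point is 148 mm above the underside. Below it a round dial 100 mm across, 14 mm thick, centre 78 mm up, on a steel foot 64 (y) x 40 (x) x 29 mm. Gauge axes: x out of the dial's face (where pointer and index are), z up, y along its width
- seat (a point): point in the gauge's foot, 7.5 mm above the underside and 140.5 mm straight below the grip point, with the gauge's axes. A 90 degree V notch runs through the foot along x, 32 mm wide at the underside, 16 mm deep; when the notch sits on the stud this point lies on the stud's axis
- pointer (a joint): angle (rad, about the gauge's x axis) of the gauge's free swinging pointer: a black needle 34 mm long, hanging plumb from the dial's centre. 0 when the gauge is upright; grows as the gauge's top leans toward its +y (reading = lean angle; the tip then moves toward the gauge's +y). Settles in about 1 s
- index (a joint): angle of the index tab on the dial's rim, rad, in the same sense as the pointer: a dark steel tab 5 mm wide and 13 mm long (35 to 48 mm from the centre) on the lower dial, between 0.17 and 0.38 toward the gauge's +y. It is stiff and keeps its place. The pointer is on the mark when both angles agree
- pointer_tip (a point): tip of the swinging pointer, 34 mm from the dial's centre; its z axis points from the tip to the pivot
- index_mark (a point): the index tab's middle, 41.5 mm from the dial's centre; its z axis points from the tab to the dial's centre
- gauge: the tilt gauge; origin at the centre of its foot's underside, axes as for its grip
- lens_cap: bystander: black lens cap, 36 mm across, 24 mm high
- slide_box: bystander: small slide box, 78 x 36 x 28 mm
- petri_dish: bystander: flat clear dish, 90 mm across, 16 mm high
- oil_bottle: bystander: brown oil bottle, 28 mm across, 62 mm high
- jar: bystander: glass jar, 56 mm across, 75 mm high
- objective: bystander: steel microscope objective standing, 30 mm across, 46 mm high
- pen: bystander: black pen lying, 144 mm long
Not all that is in view belongs to the job. What is shaped like the gauge but pink is not meant.

How it is judged:
On the way, in this order (a step that is already met when the one before it is completed fails the run):
1. the turntable rests in its detent and the post is released (value of joint turntable between -0.04 and 0.04 rad and contact force between the fingers and turntable below 0.1 N), for 0.2 s.
2. the gauge sits upright on the stud, held by the fingers (y of seat in the frame of stud between -0.005 and 0.005 m and z of seat in the frame of stud between -0.005 and 0.005 m and x of seat in the frame of stud between -0.02 and 0.02 m and angle between the x axis of seat and the x axis of stud, either way round below 0.2 rad and contact force between gauge and turntable between 0.2 and 40 N and angle between seat's own z axis and vertical below 0.1 rad and contact force between the fingers and gauge above 1 N), for 0.2 s.
At the end, for the whole second after the job is handed in: Turntable within 0.06 rad of its detent; gauge notch on the stud (5 mm across, 20 mm along, 0.2 rad), pressing 0.2 to 40 N; pointer hanging plumb (0.06 rad), still, within 0.05 rad of the index; fingers still hold the gauge (over 1 N) (value of joint turntable between -0.06 and 0.06 rad and y of seat in the frame of stud between -0.005 and 0.005 m and z of seat in the frame of stud between -0.005 and 0.005 m and x of seat in the frame of stud between -0.02 and 0.02 m and angle between the x axis of seat and the x axis of stud, either way round below 0.2 rad and contact force between gauge and turntable between 0.2 and 40 N and angle between the z axis of pointer_tip and the z axis of index_mark, either way round below 0.05 rad and angle between pointer_tip's own z axis and vertical below 0.06 rad and velocity of joint pointer between -0.3 and 0.3 rad/s and angular speed of gauge below 0.15 rad/s and contact force between the fingers and gauge above 1 N); the arm keeps its last pose, push and grip.
It fails at once if a bystander is moved more than 40 mm (distance of any of lens_cap, slide_box, petri_dish, oil_bottle, jar, objective, pen from where it was at the start of the episode above 0.04 m).
It fails at once if the gauge is pressed on the stage with more than 80 N (contact force between gauge and turntable above 80 N).
It also fails if it takes over 58 s, if anything falls off the work surface, if the arm or the gripper's body presses on something with over 40 N, if the wrist force passes 120 N, or if a joint passes its speed limit or range.

## Robot

A 7-joint arm with a two-finger parallel gripper is mounted at the origin on the work surface. World frame = base frame: x ahead of the robot, y to its left, z up, the work surface at z = 0. Lengths are in m, angles in rad, forces in N, time in s.
With the tool pointing down it reaches from about 0.4 to 0.85 m from the base axis. Payload 10.4 kg.
Tool frame: the origin (TCP) lies at the very end of the fingers, on their centre line; the grasp point (between the pads) lies r.grip_depth behind it (r.grip_depth is the distance from the TCP to the grasp point, in m); y points along the fingers, z is the direction in which the jaws open and shut, and the axes are right-handed (so a half turn about y gives the same grasp; the last joint's range is limited). The gripper opens to 87 mm and grips with 3 to 60 N. Pads are 19 mm wide; open, the fingers measure 117 mm over their backs; the gripper's body (75 mm by 190 mm) begins 51 mm behind the grasp point.
Start: joints at [1.087, 0.332, -0.065, 1.46, 0.022, 1.35, -0.088], TCP at [0.278, -0.56, 0.223] pointing down, gripper open.
Joint ranges: [-2.6, 2.6], [-0.5, 2.12], [-1.47, 1.34], [0.16, 2.42], [-1.27, 4.41], [0.06, 2.06], [-2.6, 2.6]. Speed limits (rad/s): [2.22, 2.22, 2.79, 2.79, 3.14, 3.14, 3.14].

## Interface

Orientations are given as a unit quaternion [x, y, z, w].
In Python, from bench import r gives the robot as it stands.
- The arm moves only by the shell command python3 -m jog 'ROWS' [OPENING] [FORCE]. ROWS is JSON, a list of rows, each a list of 6 numbers: the shift along the tool's x, y, z in m, then the turn, a rotation vector about the tool's x, y, z in degrees. A call has 1 to 12 rows; each row shifts and turns the pose as measured when the row begins, along the tool's axes as they then stand; what a row does not reach is not made up. A row lasts 1/12 s, in which the tool goes at most 41.7 mm and 7.16 degrees, less where a joint would pass 70% of its speed; a pose out of reach is approached as far as the arm can. A call with a gripper value outside its range is refused whole. OPENING is the opening, from -1 (shut) to 1 (fully open), so that 0 is half open, set as the call begins (- or left out, the last holds). The fingers move at their own pace and stop on an object; FORCE is the grip in N (left out, the last holds). Time passes only in rows, so rows that do not move let the fingers close. It gives the time, the measured TCP pose, the force and the opening at its end, in the units of the state.
- r.read_state(): the state, without advancing time (a new reading comes with each control period).
- r.camera(name): name is "scene" or "top" or "wrist"; returns a dict with "image" (480x640x3 uint8, red, green, blue), "range_z" (480x640 float32, m along the optical axis (not along the pixel's ray), 0 where there is no reading), "K" (3x3 intrinsics, pixels), "R" (3x3) and "t" (3): a world point X has camera coordinates R X + t. Camera axes: x right, y down, z forward; pixel columns grow to the right and rows downward; lengths in m; the calibration is good to about 2 mm. A picture is of the moment at which its call begins.
- r.close_job(): hands the job in, once; it reports no verdict.
The state is a dict: "time": time; "joint_positions": joint angles; "joint_vel": joint speeds; "joint_torque": joint torques, N m; "ee_pos": TCP position; "eef_rot": TCP orientation; "ft_force": force on the tool from outside, world axes, zero at the start; "torque": the same for the moment, N m; "width": finger opening in m.
Only numpy, scipy, OpenCV 4.12 (cv2) and the standard library are available. Lean on these libraries where they do the work, as an engineer would, in place of code of your own. Each camera call takes 0.05 s, during which the arm holds its last target. There are 200 camera calls.

## Working session

There is one attempt and no reset: what is moved stays moved. The work goes in short steps, Python scripts to look and compute and a shell command to move; the robot and the scene stay as the last step left them, time stands still between calls to the robot, and variables do not carry over. Pictures are saved under pics/ and viewed, about 8 in all and at most 12, crops included, and the job is handed in when it is done.

```bash
ls; mkdir -p pics
cat > h.py <<'E'
import numpy as np, cv2
from bench import r
from scipy.spatial.transform import Rotation as Ro
def cam(n,f=None):
    c=r.camera(n)
    if f: cv2.imwrite('pics/'+f,c['image'][:,:,::-1])
    return c
def pt(c,u,v):  # depth point
    z=c['range_z'][int(v),int(u)]
    return c['R'].T@(z*np.linalg.inv(c['K'])@[u,v,1]-c['t'])
def plane(c,u,v,h):
    d=c['R'].T@np.linalg.inv(c['K'])@[u,v,1]; o=-c['R'].T@c['t']
    return o+d*(h-o[2])/d[2]
def cloud(c):
    v,u=np.mgrid[:480,:640]
    z=c['range_z']; P=np.stack([u,v,np.ones_like(u)],-1)@np.linalg.inv(c['K']).T*z[...,None]
    return (P-c['t'])@c['R']
E
python3 - <<'E'
from h import *
s=r.read_state(); print(s, r.grip_depth); print(Ro.from_quat(s['eef_rot']).as_matrix().round(3))
for n in['top','scene']:
    c=cam(n,n+'0.png'); print(n,c['R'].round(3).tolist(),c['t'],c['K'].tolist()); np.savez(n+'0.npz',**c)
E
```

```text
pics
{'time': 0.0, 'joint_positions': array([ 1.08739469,  0.33282516, -0.06468663,  1.46093664,  0.0215948 ,
        1.34990212, -0.08852322]), 'joint_vel': array([ 0.00188135, -0.00044475, -0.00047744,  0.00071921,  0.00145614,
        0.00133111,  0.00052598]), 'joint_torque': array([-4.41649654e-04, -6.23260832e+01,  2.44700391e-02, -3.89892912e+01,
       -6.13102410e-02,  3.98264278e-02,  1.20799637e-04]), 'ee_pos': array([ 0.27773416, -0.55947059,  0.22178531]), 'eef_rot': array([-0.16160795,  0.68889053, -0.68795463,  0.16134167]), 'ft_force': array([ 0.69203553, -0.44521681, -0.79593385]), 'torque': array([ 0.0114195 ,  0.01094298, -0.03997409]), 'width': 0.0871269820672704} 0.0187
[[-0.896 -0.001  0.445]
 [-0.445  0.001 -0.896]
 [ 0.    -1.    -0.001]]
top [[0.018, -1.0, -0.006], [-0.982, -0.016, -0.189], [0.189, 0.009, -0.982]] [-0.01169517  0.5515084   1.43874913] [[533.4640816269325, 0.0, 317.29606625309674], [0.0, 533.4640816269325, 233.77597821829977], [0.0, 0.0, 1.0]]
scene [[0.166, 0.986, 0.018], [0.742, -0.113, -0.661], [-0.649, 0.123, -0.751]] [-0.06358098 -0.30934499  1.51399427] [[522.1325787280134, 0.0, 322.5973834775971], [0.0, 522.1325787280134, 238.85080137471155], [0.0, 0.0, 1.0]]
```

View pics/top0.png

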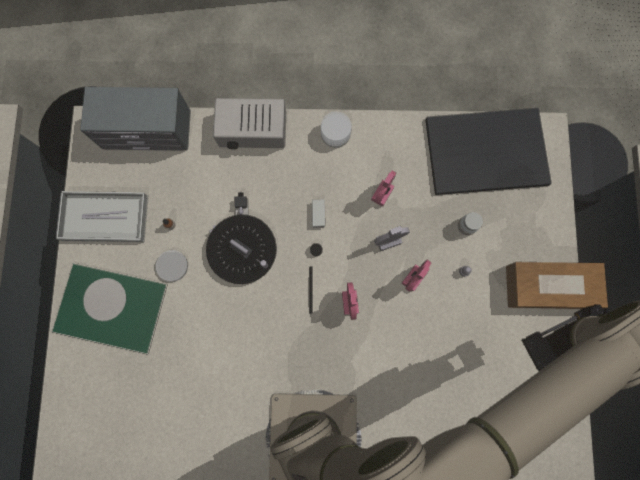

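View pics/scene0.png

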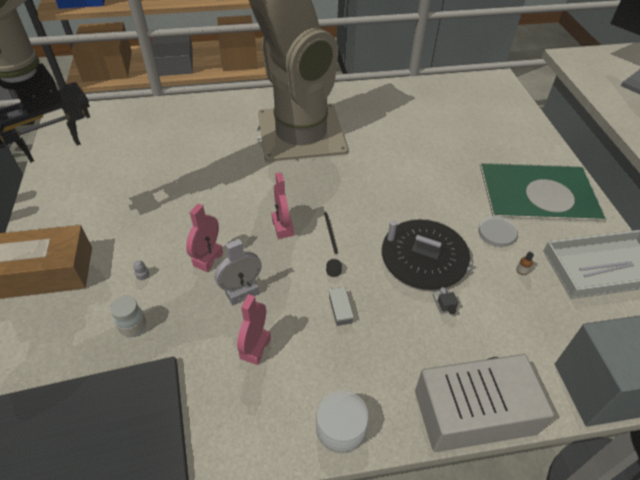

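Candidates (top image): grey gauge at (392,239); pink look-alikes at (384,188), (417,276), (351,301), so the grey one is chosen. Stage is at (241,249), its post at about (263,263), its indexer at about (240,202). Next I measure and check with one close crop.

```bash
cat > m.py <<'E'
from h import *
for n in['top','scene']:
    c=dict(np.load(n+'0.npz')); P=cloud(c)
    hsv=cv2.cvtColor(c['image'],cv2.COLOR_RGB2HSV)
    reg=(abs(P[...,0]-.55)<.3)
    # turntable: black at z~.03
    m=(hsv[...,2]<60)&(abs(P[...,2]-.03)<.008)
    m=m.astype(np.uint8); k,l,s,ce=cv2.connectedComponentsWithStats(m)
    i=1+np.argmax(s[1:,4]*(s[1:,4]<8000)); cn=cv2.findContours((l==i).astype(np.uint8),0,2)[0]
    h=cv2.convexHull(np.vstack(cn))[:,0]; Q=np.array([plane(c,u,v,.03)[:2] for u,v in h],np.float32)
    (cx,cy),rad=cv2.minEnclosingCircle(Q); e=cv2.fitEllipse(Q); print(n,'table',s[i],cx,cy,rad,e)
    d=np.hypot(P[...,0]-cx,P[...,1]-cy)
    pm=(d>.06)&(d<.105)&(P[...,2]>.06)&(P[...,2]<.1); print(' post',pm.sum(),P[pm].mean(0),P[pm].max(0))
    tm=pm&(P[...,2]>.08); print(' post top', P[tm].mean(0))
    im=(d>.117)&(d<.165)&(P[...,2]>.027)&(P[...,2]<.05); print(' indexer',im.sum(),P[im].mean(0), np.degrees(np.arctan2(*(P[im].mean(0)[:2]-[cx,cy])[::-1])))
    sm=(d<.04)&(P[...,2]>.055)&(P[...,2]<.08);q=P[sm]; print(' stud',q.mean(0),cv2.fitLine(q[:,:2].astype(np.float32),2,0,.01,.01).ravel())
    pq=P[tm].mean(0)[:2]-[cx,cy]; print(' post angle',np.degrees(np.arctan2(pq[1],pq[0])),np.hypot(*pq))
    # gauge
    u,v=(392,239) if n=='top' else (238,268)
    g=np.zeros(m.shape,bool); g[v-45:v+45,u-45:u+45]=1
    g&=(P[...,2]>.02)&(P[...,2]<.18)&(hsv[...,1]<70)&(np.linalg.norm(P-P[v,u],axis=2)<.15)
    q=P[g]; print(' gauge',len(q),q.min(0),q.max(0))
    for lo,hi in((.135,.17),(.16,.17),(.05,.12),(.02,.03)):
        w=q[(q[:,2]>lo)&(q[:,2]<hi)]
        if len(w)>3: print('  ',lo,len(w),w.mean(0),cv2.fitLine(w[:,:2].astype(np.float32),2,0,.01,.01).ravel())
c=np.load('scene0.npz')['image']
a=cv2.resize(c[225:315,190:290],None,fx=5,fy=5,interpolation=2); b=cv2.resize(c[205:325,370:490],(450,450),interpolation=2)
a=cv2.resize(a,(440,450)); cv2.imwrite('pics/crop1.png',np.hstack([a[:,:350*2],b])[:,:,::-1][:, :800])
E
python3 m.py
```

```text
top table [ 206  215   70   69 3329] 0.509597897529602 0.2142334133386612 0.09843365848064423 ((0.5093803405761719, 0.21413248777389526), (0.19432736933231354, 0.19552868604660034), 143.81668090820312)
 post 33 [0.46303334 0.14210286 0.08207066] [0.47094755 0.14907867 0.09206396]
 post top [0.463724   0.14291738 0.08516082]
 indexer 140 [0.6488673  0.22012966 0.03303933] 2.424281820820899
 stud [0.51092394 0.21340693 0.06638466] [0.5510954  0.83444226 0.5109239  0.21340694]
 post angle -122.75107258861675 0.08479617607762203
 gauge 514 [ 0.42112454 -0.30906698  0.0201965 ] [ 0.67287507 -0.15767765  0.17346312]
   0.135 85 [ 0.54116108 -0.20541719  0.16055444] [ 0.8540587   0.52017665  0.54116106 -0.20541719]
   0.16 64 [ 0.54389474 -0.20559868  0.1647136 ] [ 0.37765983 -0.9259444   0.54389477 -0.20559868]
   0.05 222 [ 0.52986342 -0.21022132  0.09406894] [ 0.45558602  0.8901918   0.5298634  -0.21022132]
   0.02 101 [ 0.53050504 -0.21340992  0.02627202] [ 0.89995795  0.43597668  0.53050506 -0.21340992]
scene table [ 383  221   87   68 3834] 0.5177055597305298 0.21325217187404633 0.100
[... 234 characters left out ...]
08488316]
 indexer 247 [0.65304953 0.22154069 0.03326579] 3.504439604061913
 stud [0.51335708 0.2133379  0.06528147] [0.5472451 0.8369724 0.5133571 0.2133379]
 post angle -126.47792285656905 0.08653671833306933
 gauge 1892 [ 0.42583692 -0.27077669  0.02007975] [ 0.68501319 -0.15680874  0.17068697]
   0.135 260 [ 0.55115492 -0.20447127  0.15539614] [ 0.99036723  0.13846546  0.5511549  -0.20447128]
   0.16 113 [ 0.5487046  -0.20465105  0.1655424 ] [ 0.9997136   0.0239313   0.5487046  -0.20465104]
   0.05 1063 [ 0.55006889 -0.20665416  0.08731274] [ 0.0648002   0.9978983   0.5500689  -0.20665416]
   0.02 197 [ 0.55777778 -0.20146005  0.02685688] [ 0.32712993 -0.94497937  0.55777776 -0.20146005]
```

View pics/crop1.png

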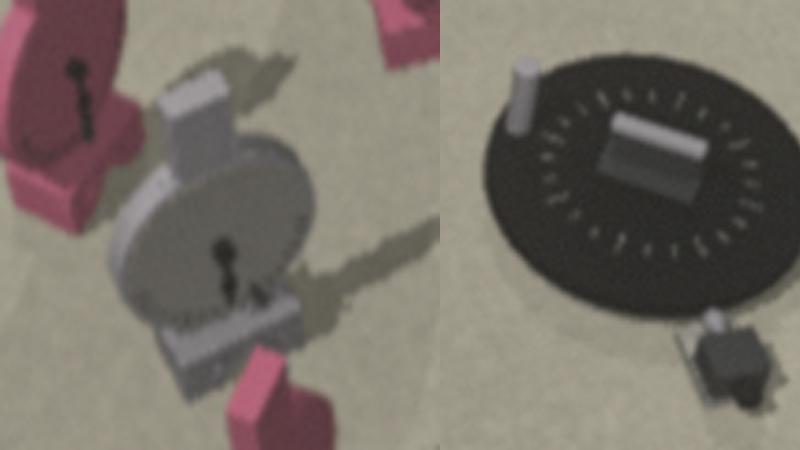

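The crop confirms the grey gauge: its face points toward +x, and the pointer and index tab are both visible, with the index on the gauge's +y side (world +y). The stage post is at about −123°, home is about −177°, so the turn is about 54° clockwise. I go above the post in two legs.

```bash
cat >> h.py <<'E'
def go(x,y,z,yaw=None):
    s=r.read_state(); R=Ro.from_quat(s['eef_rot']); 
    print('t',round(s['time'],2),'tcp',s['ee_pos'].round(4),'yaw',np.degrees(np.arctan2(*R.as_matrix()[1::-1,2])).round(2),'tilt',R.as_matrix()[2].round(3),'F',s['ft_force'].round(2),'w',round(s['width'],4),'q7',s['joint_positions'][6].round(2))
    print('shift tool',R.inv().apply(np.array([x,y,z])-s['ee_pos']).round(4))
    if yaw is not None:
        a=np.radians(yaw); Z=np.array([np.cos(a),np.sin(a),0]);Y=np.array([0,0,-1.]);T=np.array([np.cross(Y,Z),Y,Z]).T
        print('rotvec deg',np.degrees((R.inv()*Ro.from_matrix(T)).as_rotvec()).round(2))
E
python3 -m jog '[[-0.0283,-0.0025,-0.0195,0,0,0],[-0.0283,-0.0025,-0.0195,0,0,0],[-0.0283,-0.0025,-0.0195,0,0,0],[-0.0283,-0.0025,-0.0195,0,0,0],[-0.0283,-0.0025,-0.0195,0,0,0],[-0.0283,-0.0025,-0.0195,0,0,0],[-0.0283,-0.0025,-0.0195,0,0,0],[-0.0283,-0.0025,-0.0195,0,0,0],[-0.0283,-0.0025,-0.0195,0,0,0],[-0.0283,-0.0025,-0.0195,0,0,0],[-0.0283,-0.0025,-0.0195,0,0,0],[-0.0283,-0.0025,-0.0195,0,0,0]]'
python3 -c "
from h import *
go(.466,.143,.2,-33.3)"
```

```text
time: 1.1
ee_pos: [0.4789, -0.1898, 0.2467]
eef_rot: [-0.159, 0.692, -0.688, 0.153]
ft_force: [1.1, -0.6, -0.2]
width: 0.0869
t 1.1 tcp [ 0.4789 -0.1898  0.2467] yaw -64.51 tilt [ 0.008 -1.    -0.008] F [ 1.12 -0.59 -0.18] w 0.0869 q7 -0.87
shift tool [-0.132   0.0481 -0.3055]
rotvec deg [  0.57 -31.21   0.32]
```

```bash
python3 -m jog '[[-0.0132,0,-0.0305,0,0,0],[-0.0132,0,-0.0305,0,0,0],[-0.0132,0,-0.0305,0,0,0],[-0.0132,0,-0.0305,0,0,0],[-0.0132,0,-0.0305,0,0,0],[-0.0132,0,-0.0305,0,0,0],[-0.0132,0,-0.0305,0,0,0],[-0.0132,0,-0.0305,0,0,0],[-0.0132,0,-0.0305,0,0,0],[-0.0132,0,-0.0305,0,0,0]]' >/dev/null
python3 -m jog '[[0,0,0,0,-6.2,0],[0,0,0,0,-6.2,0],[0,0,0,0,-6.2,0],[0,0,0,0,-6.2,0],[0,0,0,0,-6.2,0],[0,0,0,0,0,0]]'
python3 - <<'E'
from h import *
go(.466,.143,.068,-33.3)
c=cam('wrist','w1.png'); np.savez('w1.npz',**c); P=cloud(c)
m=(P[...,2]>.078)&(P[...,2]<.095)&(np.hypot(P[...,0]-.466,P[...,1]-.143)<.03);print('post top',m.sum(),P[m].mean(0),P[m].min(0),P[m].max(0))
b=(P[...,2]>.055)&(P[...,2]<.08)&(np.hypot(P[...,0]-.513,P[...,1]-.2135)<.045);q=P[b]
if len(q): print('stud',len(q),q.mean(0),cv2.fitLine(q[:,:2].astype(np.float32),2,0,.01,.01).ravel())
E
```

```text
time: 2.43
ee_pos: [0.4602, 0.1699, 0.2451]
eef_rot: [-0.35, 0.621, -0.612, 0.342]
ft_force: [-0.2, 0.4, 0.2]
width: 0.0871
t 2.43 tcp [0.4602 0.1699 0.2451] yaw -31.44 tilt [ 0.003 -1.    -0.017] F [-0.21  0.36  0.21] w 0.0871 q7 -1.03
shift tool [0.0193 0.1769 0.0219]
rotvec deg [0.95 1.86 0.21]
post top 205 [0.46459131 0.1445485  0.08407379] [0.45667199 0.13605275 0.07816433] [0.47200863 0.15157909 0.086425  ]
stud 732 [0.51145364 0.21481724 0.06653841] [0.55487376 0.8319346  0.5114536  0.21481724]
```

View pics/w1.png

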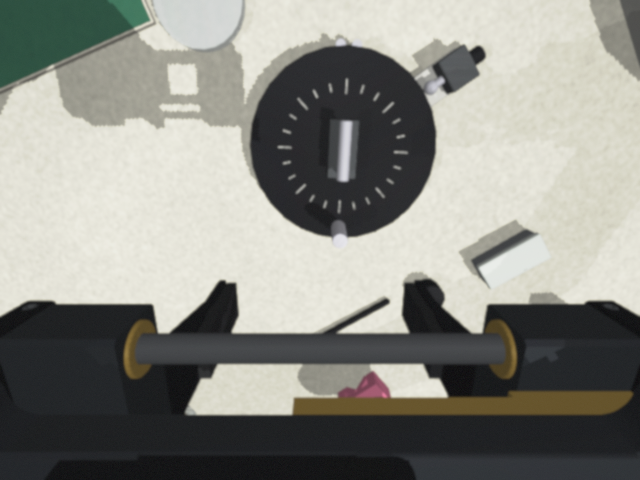

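The wrist view shows the post at (340,232), the stud bar at (345,150), and the indexer block at (456,68) with its plunger at (432,87). I work out the home angle from these.

Run:
```python
from h import *
c=dict(np.load('w1.npz')); C=np.array([.5115,.2145])
for u,v,h in((458,68,.034),(433,87,.02),(478,54,.02)):
    p=plane(c,u,v,h); print(p,np.hypot(*(p[:2]-C)),np.degrees(np.arctan2(*(p[:2]-C)[::-1])))
P=cloud(c);m=(abs(P[...,2]-.034)<.004)&(np.hypot(P[...,0]-.65,P[...,1]-.22)<.035);q=P[m];print(q.mean(0),len(q))
go(.4645,.1445,.062,-33.9)
```

```text
[0.6474826  0.22243804 0.034     ] 0.13621409442701998 3.3408745937953195
[0.623467  0.2188765 0.02     ] 0.11205250426951051 2.2384019985032935
[0.67507228 0.22296415 0.02      ] 0.1637911213706287 2.962163195129264
[0.64852043 0.2221595  0.03352765] 1295
t 2.48 tcp [0.4603 0.1698 0.2451] yaw -31.82 tilt [ 0.003 -1.    -0.017] F [-0.39  0.06  0.19] w 0.087 q7 -1.03
shift tool [0.0186 0.1829 0.02  ]
rotvec deg [0.95 2.08 0.22]
```

```bash
python3 -m jog '[[0.0186,0,0.02,0.95,2.1,0.2],[0,0.032,0,0,0,0],[0,0.032,0,0,0,0],[0,0.032,0,0,0,0],[0,0.032,0,0,0,0],[0,0.032,0,0,0,0],[0,0.02,0,0,0,0],[0,0,0,0,0,0]]'
python3 -c "
from h import *
go(.4645,.1445,.052,-33.9)"
```

```text
time: 3.15
ee_pos: [0.4697, 0.1412, 0.0592]
eef_rot: [0.318, -0.63, 0.632, -0.321]
ft_force: [-1.2, 0.2, -0.8]
width: 0.0873
t 3.15 tcp [0.4697 0.1412 0.0592] yaw -36.26 tilt [-0.003 -1.     0.005] F [-1.17  0.17 -0.79] w 0.0873 q7 -1.19
shift tool [ 0.0004  0.0072 -0.0062]
rotvec deg [-0.31 -2.36 -0.18]
```

```bash
python3 -m jog '[[0,0.007,-0.006,-0.3,-2.3,0],[0,0,0,0,0,0],[0,0,0,0,0,0],[0,0,0,0,0,0],[0,0,0,0,0,0],[0,0,0,0,0,0],[0,0,0,0,0,0],[0,0,0,0,0,0]]' -0.5 5
python3 -c "
from h import *
go(.4645,.1445,.052,-33.9)"
```

```text
time: 3.82
ee_pos: [0.4678, 0.146, 0.0575]
eef_rot: [0.327, -0.625, 0.625, -0.334]
ft_force: [-0.2, -0.4, 0.9]
width: 0.0411
t 3.82 tcp [0.4678 0.146  0.0575] yaw -34.21 tilt [-0.008 -1.     0.005] F [-0.21 -0.41  0.92] w 0.0411 q7 -1.16
shift tool [ 0.0031  0.0055 -0.0019]
rotvec deg [-0.29 -0.31 -0.46]
```

```bash
python3 -m jog '[[0.002,0.004,-0.002,0,0,0],[0,0,0,0,0,0],[0,0,0,0,0,0],[0,0,0,0,0,0],[-0.0004,0,-0.0088,0,6,0],[-0.0004,0,-0.0088,0,6,0],[-0.0004,0,-0.0088,0,6,0],[-0.0004,0,-0.0088,0,6,0],[-0.0004,0,-0.0088,0,6,0],[-0.0004,0,-0.0088,0,6,0],[0,0,0,0,0,0]]' -0.5 5
python3 -c "
from h import *
go(.4645,.1445,.052,-33.9)
s=r.read_state();d=s['ee_pos'][:2]-[.5115,.2145];print(np.degrees(np.arctan2(d[1],d[0])),np.hypot(*d))"
```

```text
time: 4.73
ee_pos: [0.4332, 0.1861, 0.0533]
eef_rot: [-0.106, 0.699, -0.698, 0.114]
ft_force: [-0.9, 0.7, -0.4]
width: 0.0216
t 4.73 tcp [0.4332 0.1861 0.0533] yaw -72.1 tilt [-0.011 -1.     0.001] F [-0.89  0.68 -0.44] w 0.0216 q7 -1.9
shift tool [-0.017   0.0015  0.0492]
rotvec deg [ -0.24 -38.2   -0.59]
-160.0806640068108 0.08329176012917627
```

```bash
python3 -m jog '[[0,0,-0.0075,0,5,0],[0,0,-0.0075,0,5,0],[0,0,-0.006,0,4,0],[0,0,-0.003,0,2,0],[0,0,0,0,0,0]]'
cat > tt.py <<'E'
from h import *
s=r.read_state();d=s['ee_pos'][:2]-[.5115,.2145];print('tool ang',np.degrees(np.arctan2(d[1],d[0])),np.hypot(*d)*1000)
go(.4266,.2099,.052,-87)
for n in('top','scene'):
    c=cam(n);P=cloud(c);D=np.hypot(P[...,0]-.5115,P[...,1]-.2145)
    b=(P[...,2]>.055)&(P[...,2]<.08)&(D<.04);q=P[b]
    if len(q)>10:
        vx,vy=cv2.fitLine(q[:,:2].astype(np.float32),2,0,.01,.01).ravel()[:2]; print(n,len(q),q.mean(0).round(4),'bar deg',np.degrees(np.arctan(vy/vx)))
    p=(P[...,2]>.06)&(P[...,2]<.09)&(D<.1)&(D>.07); 
    if p.sum(): print('post?',p.sum(),P[p].mean(0))
E
python3 tt.py
```

```text
time: 5.15
ee_pos: [0.4297, 0.2058, 0.053]
eef_rot: [0.009, -0.706, 0.708, -0.017]
ft_force: [-0.3, 0.9, 0.1]
width: 0.0226
tool ang -173.89787819741477 82.30302523995438
t 5.15 tcp [0.4297 0.2058 0.053 ] yaw -87.9 tilt [-0.011 -1.     0.002] F [-0.25  0.88  0.11] w 0.0226 q7 -2.22
shift tool [ 0.0029  0.0009 -0.0043]
rotvec deg [-0.14 -0.9  -0.63]
top 59 [0.5205 0.2139 0.067 ] bar deg 11.175059
scene 133 [0.514  0.2132 0.0664] bar deg 8.886827
post? 180 [0.43376595 0.20512889 0.07449402]
```

```bash
python3 -m jog '[[0,0,-0.003,0,0,0],[0,0,-0.003,0,0,0],[0,0,-0.003,0,0,0],[0,0,0,0,0,0]]'
python3 tt.py
```

```text
time: 5.58
ee_pos: [0.4291, 0.2131, 0.0525]
eef_rot: [0.012, -0.706, 0.708, -0.019]
ft_force: [-0.3, 0.2, -0.5]
width: 0.0217
tool ang -179.03521659574594 82.3896646135348
t 5.58 tcp [0.4291 0.2131 0.0525] yaw -87.5 tilt [-0.009 -1.     0.004] F [-0.26  0.23 -0.53] w 0.0217 q7 -2.24
shift tool [0.0027 0.0004 0.0031]
rotvec deg [-0.24 -0.5  -0.53]
top 88 [0.5156 0.2131 0.0659] bar deg 5.3805785
scene 125 [0.5138 0.2132 0.0668] bar deg 3.5835567
post? 173 [0.43378008 0.21214719 0.07515296]
```

```bash
python3 -m jog '[[0,0,-0.0015,0,0,0],[0,0,-0.001,0,0,0],[0,0,0,0,0,0]]'
python3 tt.py
```

```text
time: 5.93
ee_pos: [0.4292, 0.2131, 0.0524]
eef_rot: [0.012, -0.704, 0.71, -0.018]
ft_force: [-0.7, -0.9, 0.4]
width: 0.0219
tool ang -179.00035921148373 82.26925900668438
t 5.93 tcp [0.4292 0.2131 0.0524] yaw -87.59 tilt [-0.009 -1.     0.008] F [-0.7  -0.9   0.36] w 0.0219 q7 -2.24
shift tool [0.0028 0.0004 0.003 ]
rotvec deg [-0.44 -0.59 -0.49]
top 91 [0.5142 0.213  0.066 ] bar deg 5.046065
scene 127 [0.5138 0.2133 0.0664] bar deg 3.3257077
post? 170 [0.43332406 0.21296681 0.0747404 ]
```

```bash
python3 -m jog '[[0,0,-0.003,0,0,0],[0,0,-0.002,0,0,0]]'
python3 tt.py
```

```text
time: 6.2
ee_pos: [0.4291, 0.215, 0.0522]
eef_rot: [0.012, -0.703, 0.711, -0.017]
ft_force: [-0.5, -10.1, 6.7]
width: 0.0246
tool ang 179.63704143340567 82.38040881451563
t 6.2 tcp [0.4291 0.215  0.0522] yaw -87.69 tilt [-0.007 -1.     0.012] F [ -0.5  -10.12   6.68] w 0.0246 q7 -2.25
shift tool [0.0027 0.0002 0.005 ]
rotvec deg [-0.7  -0.69 -0.41]
top 98 [0.5129 0.213  0.0661] bar deg 4.129182
scene 124 [0.5135 0.2133 0.0663] bar deg 3.2817361
post? 177 [0.43338829 0.21489116 0.07469525]
```

The push is resisted at about 10 N and the bar reads about 3.3° against the indexer's 3.1°, so it looks to be in the detent. I back off, open and check.

```bash
python3 -m jog '[[0,0,0.005,0,0,0],[0,0,0,0,0,0],[0,0,0,0,0,0],[0,0,0,0,0,0],[0,0,0,0,0,0],[0,0,0,0,0,0],[0,0,0,0,0,0],[0,0,0,0,0,0],[0,0,0,0,0,0],[0,0,0,0,0,0]]' 1
python3 tt.py
python3 -m jog '[[0,-0.04,0,0,0,0],[0,-0.04,0,0,0,0],[0,-0.04,0,0,0,0],[0,-0.04,0,0,0,0],[0,-0.04,0,0,0,0],[0.03,-0.02,0,0,0,0],[0.03,0,0,0,0,0],[0,0,0,0,0,0]]' 1
python3 - <<'E'
from h import *
go(.545,-.205,.27,-71)
C=np.array([.5115,.2145])
c=cam('wrist','w2.png'); np.savez('w2.npz',**c); P=cloud(c)
D=np.hypot(P[...,0]-C[0],P[...,1]-C[1])
m=(P[...,2]>.078)&(P[...,2]<.095)&(D>.07)&(D<.1);q=P[m];print('post top',m.sum(),q.mean(0), np.degrees(np.arctan2(*(q.mean(0)[:2]-C)[::-1])))
b=(P[...,2]>.055)&(P[...,2]<.075)&(D<.045);q=P[b]
print('stud',len(q),q.mean(0),cv2.fitLine(q[:,:2].astype(np.float32),2,0,.01,.01).ravel())
m=(abs(P[...,2]-.034)<.004)&(np.hypot(P[...,0]-.65,P[...,1]-.22)<.035);q=P[m];print('indexer',q.mean(0),len(q))
E
```

```text
time: 7.13
ee_pos: [0.4297, 0.2126, 0.0527]
eef_rot: [0.012, -0.704, 0.71, -0.018]
ft_force: [0.2, -0.2, -0.3]
width: 0.0825
tool ang -178.66655763150195 81.86426108451143
t 7.13 tcp [0.4297 0.2126 0.0527] yaw -87.57 tilt [-0.009 -1.     0.008] F [ 0.2  -0.18 -0.29] w 0.0825 q7 -2.24
shift tool [0.0032 0.0007 0.0026]
rotvec deg [-0.47 -0.57 -0.53]
top 88 [0.5146 0.2131 0.0656] bar deg 5.9267564
scene 128 [0.5137 0.2132 0.0665] bar deg 3.3233786
post? 205 [0.43287387 0.21510601 0.0755212 ]
time: 7.9
ee_pos: [0.3641, 0.2117, 0.282]
eef_rot: [0.014, -0.705, 0.709, -0.017]
ft_force: [0.6, -0.1, -0.4]
width: 0.087
t 7.9 tcp [0.3641 0.2117 0.282 ] yaw -87.5 tilt [-0.004 -1.     0.007] F [ 0.56 -0.06 -0.4 ] w 0.087 q7 -2.07
shift tool [-0.1625  0.0155  0.4241]
rotvec deg [ -0.41 -16.5   -0.15]
post top 186 [0.42674211 0.21012885 0.08453485] -177.04774820580238
stud 732 [0.51205166 0.21500658 0.06665342] [0.99828357 0.05856584 0.51205164 0.21500657]
indexer [nan nan nan] 0<stdin>:9: RuntimeWarning: Mean of empty slice.
  ret = um.true_divide(
```

View pics/w2.png

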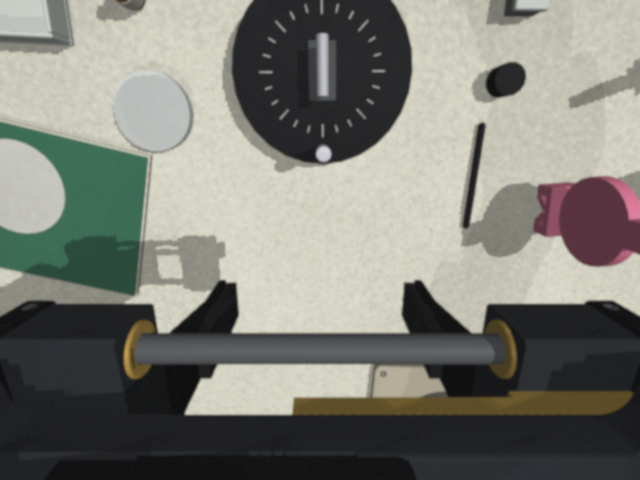

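The stage is in its detent and released: post at −177.0°, bar at 3.4°, indexer at 3.1°. Post is at (323,153) and stud bar at (322,65). Next is the gauge.

```bash
python3 -m jog '[[-0.035,-0.015,0,0,0,0],[-0.03,-0.015,0.02,0,0,0],[0,0,0.0385,0,0,0],[0,0,0.0385,0,0,0],[0,0,0.0385,0,0,0],[0,0,0.0385,0,0,0],[0,0,0.0385,0,0,0],[0,0,0.0385,0,0,0],[0,0,0.0385,0,0,0],[0,0,0.0385,0,0,0],[0,0,0.0385,0,0,0],[0,0,0.0385,0,0,0]]' 1
python3 -m jog '[[0,0,0.01,0,-6,0],[0,0,0.0,0,-6,0],[0,0,0,0,-4,0],[0,0,0,0,0,0]]'
python3 - <<'E'
from h import *
go(.545,-.205,.27,-71)
c=cam('wrist','w3.png'); np.savez('w3.npz',**c); P=cloud(c)
D=np.hypot(P[...,0]-.545,P[...,1]+.205)
hsv=cv2.cvtColor(c['image'],cv2.COLOR_RGB2HSV)
m=(P[...,2]>.162)&(P[...,2]<.172)&(D<.05)&(hsv[...,1]<80);q=P[m];print('tab top',m.sum(),q.mean(0),np.median(q,0),q.max(0))
uv=np.argwhere(m)[:,::-1].astype(np.float32); rc=cv2.minAreaRect(uv); print(rc)
w=np.array([plane(c,*p,.166) for p in cv2.boxPoints(rc)]); print(w.round(4),w.mean(0), [np.degrees(np.arctan2(*(w[i+1]-w[i])[1::-1])).round(1) for i in range(3)],[np.linalg.norm(w[i+1]-w[i]).round(4) for i in range(3)])
E
```

```text
time: 8.95
ee_pos: [0.4533, -0.2053, 0.3087]
eef_rot: [0.021, -0.703, 0.71, -0.018]
ft_force: [1.2, 0.2, -0.4]
width: 0.0871
time: 9.28
ee_pos: [0.4513, -0.2299, 0.3035]
eef_rot: [0.121, -0.694, 0.701, -0.11]
ft_force: [-0.0, 0.3, 0.8]
width: 0.0867
t 9.28 tcp [ 0.4513 -0.2299  0.3035] yaw -71.17 tilt [ 0.016 -1.     0.006] F [-0.    0.31  0.76] w 0.0867 q7 -0.88
shift tool [-0.0973  0.0319  0.0065]
rotvec deg [-0.36 -0.18  0.93]
tab top 655 [ 0.54431088 -0.2055768   0.16574138] [ 0.54432534 -0.20558403  0.16575852] [ 0.55531876 -0.18965235  0.1680864 ]
((327.0, 114.0), (18.0, 36.0), 90.0)
[[ 0.5457 -0.1895  0.166 ]
 [ 0.5552 -0.2172  0.166 ]
 [ 0.5422 -0.2219  0.166 ]
 [ 0.5326 -0.1938  0.166 ]] [ 0.54389135 -0.20560315  0.166     ] [np.float64(-71.1), np.float64(-159.8), np.float64(108.9)] [np.float64(0.0293), np.float64(0.0138), np.float64(0.0297)]
```

View pics/w3.png

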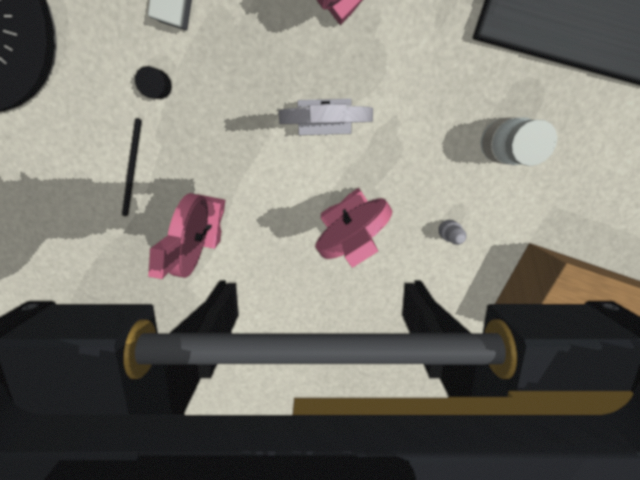

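The grey tab is at (327,114) with its width along the jaw line: (0.544, −0.206), yaw −71.1°. I move above it and descend.

```bash
python3 -m jog '[[-0.032,0.01,0.0022,0,0,0.9],[-0.032,0.01,0.0022,0,0,0],[-0.032,0.01,0.002,0,0,0],[0,0,0,0,0,0],[0,0,0,0,0,0]]'
python3 -c "
from h import *
go(.5443,-.2056,.132,-71.1)"
```

```text
time: 9.75
ee_pos: [0.5482, -0.2057, 0.2696]
eef_rot: [0.108, -0.696, 0.701, -0.108]
ft_force: [-0.3, 0.7, -0.2]
width: 0.0869
t 9.75 tcp [ 0.5482 -0.2057  0.2696] yaw -72.4 tilt [ 0.002 -1.     0.007] F [-0.3   0.71 -0.21] w 0.0869 q7 -1.02
shift tool [ 0.0034  0.1376 -0.0021]
rotvec deg [-0.38 -1.3   0.11]
```

```bash
python3 -m jog '[[0.003,0.03,-0.002,-0.4,-1.3,0],[0,0.03,0,0,0,0],[0,0.03,0,0,0,0],[0,0.025,0,0,0,0],[0,0.01,0,0,0,0],[0,0,0,0,0,0]]'
python3 -c "
from h import *
go(.5443,-.2056,.132,-71.1)"
```

```text
time: 10.25
ee_pos: [0.5442, -0.205, 0.1417]
eef_rot: [0.113, -0.697, 0.699, -0.113]
ft_force: [-0.3, 0.4, -0.3]
width: 0.0872
t 10.25 tcp [ 0.5442 -0.205   0.1417] yaw -71.62 tilt [-0.    -1.     0.002] F [-0.28  0.36 -0.27] w 0.0872 q7 -1.02
shift tool [0.0001 0.0097 0.0006]
rotvec deg [-0.13 -0.52 -0.  ]
```

```bash
python3 -m jog '[[0,0.005,0.0005,0,0,0],[0,0.004,0,0,0,0],[0,0,0,0,0,0]]'
python3 -m jog '[[0,0,0,0,0,0],[0,0,0,0,0,0],[0,0,0,0,0,0],[0,0,0,0,0,0],[0,0,0,0,0,0],[0,0,0,0,0,0],[0,0,0,0,0,0],[0,0,0,0,0,0],[0,0,0,0,0,0],[0,0,0,0,0,0],[0,0,0,0,0,0]]' -1 35
python3 -c "
from h import *
go(.5443,-.2056,.132,-71.1)"
```

```text
time: 10.5
ee_pos: [0.5453, -0.2064, 0.1353]
eef_rot: [0.111, -0.697, 0.7, -0.113]
ft_force: [-0.3, -0.9, -0.6]
width: 0.0874
time: 11.42
ee_pos: [0.5476, -0.2069, 0.1398]
eef_rot: [0.109, -0.696, 0.701, -0.115]
ft_force: [-0.2, -0.0, -0.7]
width: 0.0299
t 11.42 tcp [ 0.5476 -0.2069  0.1398] yaw -71.78 tilt [-0.008 -1.     0.009] F [-0.2  -0.03 -0.67] w 0.0299 q7 -1.02
shift tool [ 0.0028  0.0078 -0.0023]
rotvec deg [-0.5  -0.68 -0.46]
```

```bash
python3 -m jog '[[0,-0.01,0,0,0,0],[0,-0.02,0,0,0,0],[0,-0.03,0,0,0,0],[0,-0.03,0,0,0,0],[0,-0.03,0,0,0,0],[0,-0.02,0,0,0,0],[0,0,0,0,0,0],[0,0,0,0,0,0]]'
cat > gp.py <<'E'
from h import *
def look(tag=None):
    s=r.read_state(); T=Ro.from_quat(s['eef_rot']); p=s['ee_pos']; go(*p)
    for n in('scene',):
        c=cam(n); np.savez('s.npz',**c); P=cloud(c); L=T.inv().apply((P-p).reshape(-1,3)).reshape(P.shape)  # tool coords
        # gauge region in tool coords: below TCP
        hsv=cv2.cvtColor(c['image'],cv2.COLOR_RGB2HSV)
        m=(abs(L[...,0])<.045)&(abs(L[...,2])<.06)&(L[...,1]>.0)&(L[...,1]<.16)&(hsv[...,1]<80)
        f=m&(L[...,0]<.02); q=L[m]; print(n,m.sum(),'tool-frame min',q.min(0).round(4),'max',q.max(0).round(4))
        # dial face plane: points on dial
        d=m&(L[...,1]>.02)&(L[...,1]<.085); w=L[d]; A=w-np.median(w,0); k=abs(A[:,0])<.006
        U,S,V=np.linalg.svd(A[k]-A[k].mean(0),full_matrices=False); print(' face centre tool',w[k].mean(0).round(4),'normal tool',V[2].round(3),'normal world',T.apply(V[2]).round(3))
        im=c['image'].copy(); uv=np.argwhere(m); print(' px',uv.min(0),uv.max(0))
        if tag:
            v0,u0=uv.min(0)-12; v1,u1=uv.max(0)+12; cr=im[max(v0,0):v1,max(u0,0):u1]; k=min(600/cr.shape[0],800/cr.shape[1],6); cv2.imwrite('pics/'+tag,cv2.resize(cr,None,fx=k,fy=k,interpolation=2)[:,:,::-1]); print('crop',u0,v0,k)
        return c,L,m
if __name__=='__main__':
    import sys; look(sys.argv[1] if len(sys.argv)>1 else None)
E
python3 gp.py g1.png
```

```text
time: 12.08
ee_pos: [0.5431, -0.2055, 0.286]
eef_rot: [0.111, -0.697, 0.7, -0.113]
ft_force: [0.6, 0.5, -3.5]
width: 0.0301
t 12.08 tcp [ 0.5431 -0.2055  0.286 ] yaw -71.77 tilt [-0.002 -1.     0.004] F [ 0.64  0.52 -3.51] w 0.0301 q7 -1.0
shift tool [0. 0. 0.]
scene 2288 tool-frame min [-0.02   0.    -0.051] max [0.0222 0.14   0.0482]
 face centre tool [-0.0044  0.0521  0.0003] normal tool [-1.    -0.005 -0.027] normal world [0.941 0.339 0.006]
 px [198 203] [260 255]
crop 191 186 6
```

View pics/g1.png

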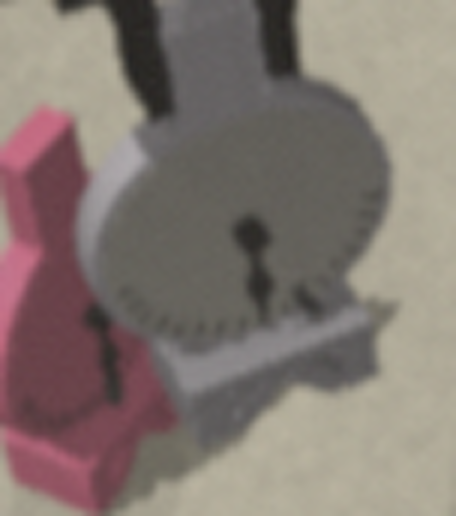

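The gauge is held upright, its underside 140 mm below the TCP and its weight about 3.5 N. The hub is at crop (250,232), the pointer hangs to about (262,318), and the index tab is near (312,298) on the +y side. Next I measure the index angle with rays onto the face plane.

```bash
cat > ix.py <<'E'
from h import *
# rays onto face plane (tool x = X0), print dark blobs in gauge-face coords (a=+y gauge, b=up) rel. dial centre
def faces(c,s,X0=-.0055,Y0=.062,Z0=0.):
    T=Ro.from_quat(s['eef_rot']); p=s['ee_pos']
    v,u=np.mgrid[:480,:640]; d=(np.stack([u,v,np.ones_like(u)],-1)@np.linalg.inv(c['K']).T)@c['R']; o=-c['R'].T@c['t']
    dt=T.inv().apply(d.reshape(-1,3)).reshape(d.shape); ot=T.inv().apply(o-p); k=(X0-ot[0])/dt[...,0]
    H=ot+dt*k[...,None]; return -(H[...,2]-Z0), -(H[...,1]-Y0)
def run(c,s,thr=70,verbose=1,Y0=.062):
    a,b=faces(c,s,Y0=Y0); g=cv2.cvtColor(c['image'],cv2.COLOR_RGB2GRAY).astype(float); rr=np.hypot(a,b)
    face=np.median(g[(rr<.03)]); 
    w=np.clip(face-12-g,0,None)*(rr<.047)
    hub=w*(rr<.007); ha,hb=(hub*a).sum()/hub.sum(),(hub*b).sum()/hub.sum()
    A,B=a-ha,b-hb; rr=np.hypot(A,B); th=np.arctan2(A,-B)
    P=(rr>.012)&(rr<.034)&(abs(th)<.8); I=(rr>.036)&(rr<.046)&(th>.08)&(th<.6)
    out=[]
    for M in(P,I):
        x=w*M; x=np.where(x>.35*x.max(),x,0); out.append(np.arctan2((x*A).sum(),-(x*B).sum()))
    print('face',face,'hub',round(ha,4),round(hb,4),'pointer',out[0].round(3),'index',out[1].round(3),'n',(w*I>0).sum())
    if verbose:
        for q,Q in(('P',P),('I',I)): 
            ii=np.argwhere(Q&(w>15)); print(q,[(round(A[i,j]*1000,1),round(B[i,j]*1000,1),int(w[i,j])) for i,j in ii])
if __name__=='__main__':
    import sys
    for k in range(3): s=r.read_state(); run(cam('scene'),s,verbose=k==0)
E
python3 ix.py
```

```text
face 97.0 hub 0.0022 -0.0006 pointer 0.032 index 0.363 n 11
P [(np.float64(2.8), np.float64(-12.0), 17), (np.float64(0.6), np.float64(-13.7), 31), (np.float64(2.5), np.float64(-14.6), 16), (np.float64(0.3), np.float64(-16.3), 30), (np.float64(2.2), np.float64(-17.3), 24), (np.float64(-0.0), np.float64(-19.0), 30), (np.float64(1.9), np.float64(-19.9), 32), (np.float64(-2.2), np.float64(-20.7), 17), (np.float64(-0.3), np.float64(-21.6), 34), (np.float64(1.6), np.float64(-22.5), 40), (np.float64(3.5), np.float64(-23.5), 28), (np.float64(-2.5), np.float64(-23.3), 20), (np.float64(-0.6), np.float64(-24.3), 39), (np.float64(1.3), np.float64(-25.2), 39), (np.float64(3.2), np.float64(-26.1), 32), (np.float64(-2.8), np.float64(-26.0), 18), (np.float64(-0.9), np.float64(-26.9), 35), (np.float64(1.0), np.float64(-27.9), 37), (np.float64(2.9), np.float64(-28.8), 25), (np.float64(-1.2), np.float64(-29.6), 26), (np.float64(0.7), np.float64(-30.5), 34), (np.float64(2.6), np.float64(-31.5), 17), (np.float64(0.4), np.float64(-33.2), 26)]
I [(np.float64(14.4), np.float64(-34.6), 16), (np.float64(12.2), np.float64(-36.3), 16), (np.float64(14.2), np.float64(-37.3), 26), (np.float64(16.1), np.float64(-38.3), 18), (np.float64(13.9), np.float64(-40.0), 22), (np.float64(15.8), np.float64(-41.0), 27)]
face 97.0 hub 0.0022 -0.0008 pointer 0.034 index 0.37 n 11
face 97.0 hub 0.0023 -0.001 pointer 0.041 index 0.365 n 13
```

Index reads about 0.33 rad relative to the hanging pointer. Now I carry the gauge to above the stud.

```bash
python3 -m jog '[[-0.004,0,-0.017,0,0,0],[-0.0085,0,-0.034,0,0,0],[-0.0085,0,-0.034,0,0,0],[-0.0085,0,-0.034,0,0,0],[-0.0085,0,-0.034,0,0,0],[-0.0085,0,-0.034,0,0,0],[-0.0085,0,-0.034,0,0,0],[-0.0085,0,-0.034,0,0,0],[-0.0085,0,-0.034,0,0,0],[-0.0085,0,-0.034,0,0,0],[-0.0085,0,-0.034,0,0,0],[-0.004,0,-0.017,0,0,0]]'
python3 -m jog '[[0,0,0,0,3,0],[0,0,0,0,4,0],[0,0,0,0,4,0],[0,0,0,0,4,0],[0,0,0,0,0,0],[0,0,0,0,0,0]]'
python3 -c "
from h import *
go(.514,.2148,.23,-86.8)"
```

```text
time: 13.28
ee_pos: [0.5062, 0.1877, 0.2649]
eef_rot: [0.117, -0.699, 0.699, -0.097]
ft_force: [-0.5, -0.1, -2.5]
width: 0.0295
time: 13.78
ee_pos: [0.5003, 0.1951, 0.2564]
eef_rot: [0.031, -0.705, 0.709, -0.002]
ft_force: [0.4, -0.3, -2.9]
width: 0.0296
t 13.78 tcp [0.5003 0.1951 0.2564] yaw -87.32 tilt [ 0.042 -0.999  0.004] F [ 0.37 -0.28 -2.86] w 0.0296 q7 -2.04
shift tool [-0.0157  0.0257 -0.0191]
rotvec deg [-0.23 -0.53  2.4 ]
```

```bash
python3 -m jog '[[-0.008,0,-0.01,0,0,1.2],[-0.008,0,-0.01,0,-0.5,1.2],[0,0,0,0,0,0],[0,0,0,0,0,0]]'
python3 gp.py
python3 ix.py
python3 - <<'E'
from h import *
go(.514,.2148,.20,-86.8)
C=np.array([.512,.2148])
for n in('top','scene'):
    c=cam(n,n+'5.png'); np.savez(n+'5.npz',**c); P=cloud(c); D=np.hypot(P[...,0]-C[0],P[...,1]-C[1])
    m=(P[...,2]>.06)&(P[...,2]<.09)&(D<.1)&(D>.07); print(n,'post',m.sum(),P[m].mean(0) if m.sum() else '')
    b=(P[...,2]>.055)&(P[...,2]<.075)&(D<.045); print('stud',b.sum(),P[b].mean(0) if b.sum() else '')
E
```

```text
time: 14.12
ee_pos: [0.5166, 0.2178, 0.2541]
eef_rot: [0.021, -0.705, 0.708, -0.023]
ft_force: [-0.1, -0.0, -2.3]
width: 0.0297
t 14.12 tcp [0.5166 0.2178 0.2541] yaw -86.44 tilt [-0.002 -1.     0.004] F [-0.12 -0.03 -2.3 ] w 0.0297 q7 -2.07
shift tool [0. 0. 0.]
scene 1888 tool-frame min [-0.0188  0.0002 -0.0518] max [0.0226 0.1406 0.0495]
 face centre tool [-0.0037  0.0518  0.0018] normal tool [-1.    -0.005 -0.018] normal world [0.997 0.08  0.007]
 px [178 417] [233 465]
face 103.0 hub 0.0022 -0.0001 pointer 0.083 index 0.338 n 20
P [(np.float64(4.9), np.float64(-11.1), 19), (np.float64(1.0), np.float64(-13.2), 30), (np.float64(3.2), np.float64(-13.6), 30), (np.float64(1.6), np.float64(-16.2), 34), (np.float64(3.9), np.float64(-16.7), 21), (np.float64(-0.1), np.float64(-18.7), 30), (np.float64(2.2), np.float64(-19.2), 39), (np.float64(4.5), np.float64(-19.7), 20), (np.float64(-1.8), np.float64(-21.3), 22), (np.float64(0.5), np.float64(-21.8), 41), (np.float64(2.8), np.float64(-22.3), 45), (np.float64(5.1), np.float64(-22.7), 26), (np.float64(-1.2), np.float64(-24.4), 34), (np.floa
[... 557 characters left out ...]
4.7), np.float64(-36.6), 30), (np.float64(3.7), np.float64(-37.2), 22), (np.float64(13.0), np.float64(-39.2), 27), (np.float64(15.3), np.float64(-39.7), 36), (np.float64(17.7), np.float64(-40.2), 23), (np.float64(13.7), np.float64(-42.3), 21), (np.float64(16.0), np.float64(-42.9), 38)]
face 103.0 hub 0.0022 -0.0003 pointer 0.101 index 0.363 n 24
face 103.0 hub 0.0023 -0.0003 pointer 0.084 index 0.365 n 23
t 14.32 tcp [0.5165 0.2169 0.2543] yaw -86.55 tilt [-0.002 -1.     0.005] F [-0.21 -0.03 -2.27] w 0.0301 q7 -2.07
shift tool [0.0027 0.0543 0.0016]
rotvec deg [-0.27  0.25 -0.12]
top post 0 
stud 0 
scene post 65 [0.42985265 0.20708764 0.07494198]
stud 112 [0.51741639 0.21318104 0.06633065]
```

```bash
python3 -m jog '[[0.0025,0.02,0.002,-0.3,0.2,0],[0,0.02,0,0,0,0],[0,0.01,0,0,0,0],[0,0,0,0,0,0]]'
python3 -c "
from h import *
go(.514,.2148,.1945,-86.8)"
```

```text
time: 14.75
ee_pos: [0.5152, 0.2138, 0.2043]
eef_rot: [-0.017, 0.707, -0.706, 0.021]
ft_force: [-0.8, 0.2, -2.5]
width: 0.0299
t 14.75 tcp [0.5152 0.2138 0.2043] yaw -86.87 tilt [-0.005 -1.    -0.001] F [-0.85  0.18 -2.49] w 0.0299 q7 -2.08
shift tool [ 0.0012  0.0098 -0.0011]
rotvec deg [ 0.07 -0.07 -0.31]
```

```bash
python3 -m jog '[[0.001,0.004,-0.001,0,0,0],[0,0.004,0,0,0,0]]'
python3 -m jog '[[0,0.003,0,0,0,0]]'
python3 -m jog '[[0,0.003,0,0,0,0]]'
python3 -c "
from h import *
go(.514,.2148,.1945,-86.8)"
```

```text
time: 14.92
ee_pos: [0.5146, 0.2148, 0.1972]
eef_rot: [-0.017, 0.707, -0.706, 0.021]
ft_force: [-0.2, -0.7, -0.5]
width: 0.0295
time: 15.0
ee_pos: [0.5153, 0.2146, 0.1952]
eef_rot: [-0.016, 0.707, -0.706, 0.022]
ft_force: [-0.8, -3.7, 7.3]
width: 0.0298
time: 15.08
ee_pos: [0.5163, 0.2143, 0.1937]
eef_rot: [-0.015, 0.707, -0.707, 0.023]
ft_force: [-1.4, -2.5, 12.3]
width: 0.0293
t 15.08 tcp [0.5163 0.2143 0.1937] yaw -86.93 tilt [-0.01  -1.    -0.001] F [-1.38 -2.53 12.29] w 0.0293 q7 -2.08
shift tool [ 0.0022 -0.0008 -0.0006]
rotvec deg [ 0.03 -0.13 -0.6 ]
```

```bash
python3 -m jog '[[0,0.0015,0,0,0,0],[0,0.0015,0,0,0,0],[0,0.0015,0,0,0,0],[0,0.0015,0,0,0,0]]'
python3 gp.py g2.png; python3 ix.py
```

```text
time: 15.42
ee_pos: [0.5182, 0.2145, 0.1938]
eef_rot: [-0.013, 0.707, -0.706, 0.024]
ft_force: [-3.9, -1.9, 6.1]
width: 0.0297
t 15.42 tcp [0.5182 0.2145 0.1938] yaw -87.0 tilt [-0.017 -1.    -0.001] F [-3.9  -1.91  6.09] w 0.0297 q7 -2.08
shift tool [0. 0. 0.]
scene 1831 tool-frame min [-0.0397  0.0002 -0.0548] max [0.0404 0.16   0.0592]
 face centre tool [-0.0018  0.052   0.0022] normal tool [-1.     0.012  0.   ] normal world [0.999 0.052 0.005]
 px [201 398] [270 457]
crop 386 189 6
face 102.0 hub 0.0006 0.0003 pointer 0.037 index 0.338 n 11
P [(np.float64(0.8), np.float64(-12.9), 31), (np.float64(-0.9), np.float64(-15.6), 31), (np.float64(1.4), np.float64(-16.1), 36), (np.float64(-2.7), np.float64(-18.3), 23), (np.float64(-0.3), np.float64(-18.8), 42), (np.float64(2.0), np.float64(-19.3), 43), (np.float64(4.4), np.float64(-19.9), 18), (np.float64(-2.1), np.float64(-21.6), 35), (np.float64(0.2), np.float64(-22.1), 49), (np.float64(2.6), np.float64(-22.6), 37), (np.float64(-1.5), np.float64(-24.8), 40), (np.float64(0.8), np.float64(-25.3), 43), (np.float64(3.2), np.float64(-25.9), 26), (np.float64(-3.3), np.float64(-27.6), 16), (np.float64(-0.9), np.float64(-28.1), 40), (np.float64(1.4), np.float64(-28.6), 35), (np.float64(8.6), np.float64(-30.2), 17), (np.float64(11.0), np.float64(-30.7), 22), (np.float64(-2.7), np.float64(-30.9), 16), (np.float64(-0.4), np.float64(-31.4), 33), (np.float64(2.0), np.float64(-31.9), 19)]
I [(np.float64(9.8), np.float64(-36.8), 17), (np.float64(12.2), np.float64(-37.4), 32), (np.float64(14.6), np.float64(-37.9), 27), (np.float64(12.8), np.float64(-40.7), 22), (np.float64(15.2), np.float64(-41.2), 29)]
face 102.0 hub 0.0007 0.0003 pointer 0.04 index 0.333 n 11
face 103.0 hub 0.0007 0.0003 pointer 0.035 index 0.339 n 12
```

View pics/g2.png

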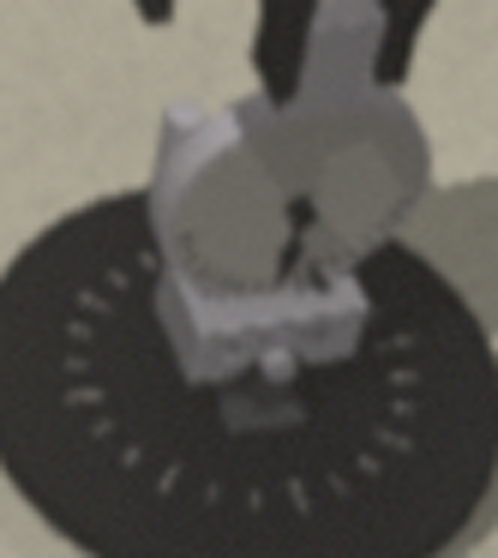

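Seated: the stud end shows in the notch at crop (277,362). Index minus pointer is about 0.30. Now I rock it about the stud toward +y.

```bash
python3 -m jog '[[0.001,0.001,-0.0069,3,0,-0.3],[0.001,0.001,-0.0069,3,0,-0.3]]'
python3 -c "
from h import *
go(.514,.2148,.1945,-86.8)"
python3 -m jog '[[0.0005,0.001,-0.0069,3,0,-0.2],[0,0.001,-0.0069,3,0,-0.2]]'
python3 -c "
from h import *
go(.514,.2148,.1945,-86.8)"
```

```text
time: 15.78
ee_pos: [0.5177, 0.2265, 0.1942]
eef_rot: [0.011, -0.67, 0.742, -0.021]
ft_force: [0.1, 1.3, -2.1]
width: 0.0295
t 15.78 tcp [0.5177 0.2265 0.1942] yaw -87.47 tilt [-0.011 -0.995  0.103] F [ 0.13  1.31 -2.07] w 0.0295 q7 -2.2
shift tool [0.0042 0.0009 0.0115]
rotvec deg [-5.89 -0.64 -0.6 ]
time: 15.95
ee_pos: [0.5179, 0.241, 0.1928]
eef_rot: [0.01, -0.629, 0.777, -0.019]
ft_force: [-0.3, 0.9, -2.5]
width: 0.0295
t 15.95 tcp [0.5179 0.241  0.1928] yaw -87.71 tilt [-0.009 -0.978  0.208] F [-0.31  0.89 -2.52] w 0.0295 q7 -2.31
shift tool [0.005  0.0037 0.0258]
rotvec deg [-12.03  -0.85  -0.42]
```

```bash
python3 -m jog '[[0.0005,0.0025,-0.007,2.8,0,-0.2],[0,0.003,-0.007,2.8,0,-0.2]]'
python3 -c "
from h import *
s=r.read_state();L=np.arcsin(Ro.from_quat(s['eef_rot']).as_matrix()[2,2]);print('lean',L,'expect TCP y,z',.2148+.1325*np.sin(L),.062+.1325*np.cos(L))
go(.514,.2148,.1945,-86.8)"
python3 -m jog '[[0,0.003,0,0,0,0],[0,0.002,0,0,0,0]]'
python3 ix.py
python3 -c "
from h import *
s=r.read_state();L=np.arcsin(Ro.from_quat(s['eef_rot']).as_matrix()[2,2]);print('lean',L,'expect TCP y,z',.2148+.1325*np.sin(L),.062+.1325*np.cos(L))
go(.514,.2148,.1945,-86.8)"
```

```text
time: 16.12
ee_pos: [0.5183, 0.2553, 0.1873]
eef_rot: [0.009, -0.589, 0.808, -0.018]
ft_force: [-2.5, 0.2, 17.7]
width: 0.0297
lean 0.31022301395730295 expect TCP y,z 0.2552484091607147 0.18817518058781377
t 16.12 tcp [0.5183 0.2553 0.1873] yaw -87.87 tilt [-0.008 -0.952  0.305] F [-2.45  0.2  17.67] w 0.0297 q7 -2.4
shift tool [0.0059 0.0054 0.0406]
rotvec deg [-17.78  -0.99  -0.29]
time: 16.28
ee_pos: [0.5188, 0.2581, 0.1863]
eef_rot: [0.008, -0.588, 0.808, -0.022]
ft_force: [-2.4, -5.3, 9.3]
width: 0.0295
face 103.0 hub -0.0004 0.0003 pointer 0.307 index 0.401 n 21
P [(np.float64(2.3), np.float64(-13.6), 30), (np.float64(4.7), np.float64(-13.3), 40), (np.float64(7.1), np.float64(-13.1), 23), (np.float64(1.5), np.float64(-16.8), 22), (np.float64(3.9), np.float64(-16.5), 40), (np.float64(6.3), np.float64(-16.3), 44), (np.float64(8.8), np.float64(-16.0), 24), (np.float64(3.2), np.float64(-19.7), 36), (np.float64(5.6), np.float64(-19.4), 49), (np.float64(8.0), np.float64(-19.2), 39), (np.float64(10.4), np.float64(-18.9), 21), (np.float64(4.8), np.float64(-22.6), 38), (np.float64(7.2),
[... 859 characters left out ...]
float64(-36.8), 33), (np.float64(22.9), np.float64(-36.5), 42), (np.float64(9.8), np.float64(-41.0), 19), (np.float64(12.3), np.float64(-40.8), 33), (np.float64(14.8), np.float64(-40.5), 24), (np.float64(19.7), np.float64(-40.0), 18), (np.float64(22.2), np.float64(-39.8), 33), (np.float64(14.0), np.float64(-43.8), 16)]
face 103.0 hub -0.0002 0.0003 pointer 0.291 index 0.394 n 21
face 103.0 hub -0.0001 0.0002 pointer 0.29 index 0.415 n 21
lean 0.3125420821827233 expect TCP y,z 0.25554090898328424 0.18808103876164628
t 16.43 tcp [0.5188 0.2575 0.1864] yaw -87.7 tilt [-0.012 -0.951  0.307] F [-1.58 -1.4  11.21] w 0.0298 q7 -2.4
shift tool [0.0065 0.0053 0.0429]
rotvec deg [-17.91  -0.78  -0.57]
```

Run:
```python
from h import *
from ix import *
ims=[]
s=r.read_state()
for k in range(4): c=cam('scene'); ims.append(c['image'].astype(float))
m=np.mean(ims,0); np.savez('lean.npz',image=m,R=c['R'],t=c['t'],K=c['K'],rot=s['eef_rot'],p=s['ee_pos'])
a,b=faces(c,s); i=np.argwhere(np.hypot(a,b)<.056); v0,u0=i.min(0)-6; v1,u1=i.max(0)+6; print(u0,v0,u1,v1)
cr=np.clip(m[v0:v1+1,u0:u1+1]*1.3,0,255).astype(np.uint8); cv2.imwrite('pics/g3.png',cv2.resize(cr,None,fx=9,fy=9,interpolation=2)[:,:,::-1])
cc=np.argmin(np.hypot(a,b)); print('centre',np.unravel_index(cc,a.shape)); go(*s['ee_pos'])
```

```text
415 200 477 248
centre (np.int64(225), np.int64(446))
t 16.63 tcp [0.5187 0.2574 0.1865] yaw -87.72 tilt [-0.012 -0.952  0.307] F [-2.53 -1.59 11.18] w 0.0294 q7 -2.4
shift tool [-0.      0.     -0.0001]
```

View pics/g3.png

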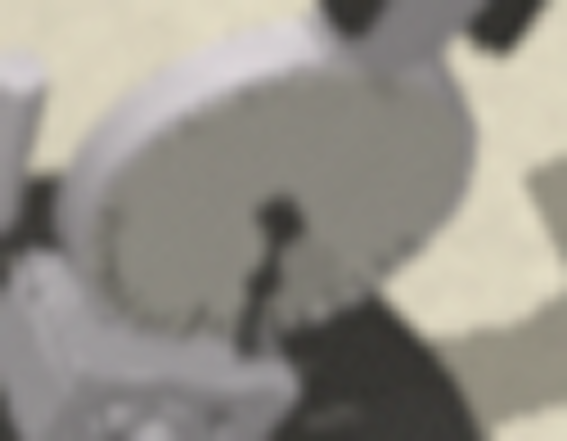

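The pointer runs from (280,215) to about (250,345), nearly in line with the tab. Parallax could matter here, so I use averaged depth to check how far the hub, needle and tab stand out from the face.

```bash
cat > dp.py <<'E'
from h import *
from ix import faces
s=r.read_state(); T=Ro.from_quat(s['eef_rot']); p=s['ee_pos']
I=[];Z=[]
for k in range(8): c=cam('scene'); I.append(cv2.cvtColor(c['image'],cv2.COLOR_RGB2GRAY).astype(float)); Z.append(c['range_z'])
g=np.mean(I,0); c['range_z']=np.median(Z,0); P=cloud(c); L=T.inv().apply((P-p).reshape(-1,3)).reshape(P.shape)
a0,b0=faces(c,s); rr=np.hypot(a0,b0); th=np.arctan2(a0,-b0)
fm=(rr<.033)&(g>90); X=L[fm]; M=np.c_[X[:,1:],np.ones(len(X))]; co=np.linalg.lstsq(M,X[:,0],rcond=None)[0]
res=X[:,0]-M@co; print('face plane x=',co.round(4),'rms mm',res.std()*1000)
prot=-(L[...,0]-(L[...,1:]@co[:2]+co[2]))*1000
print('lean',np.arcsin(T.as_matrix()[2,2]))
for n,m in(('hub',(rr<.004)),('needle',(rr>.014)&(rr<.032)&(g<75)&(abs(th)<.6)),('tab',(rr>.0345)&(rr<.046)&(th>.1)&(th<.45)&(g<88))):
    i=np.argwhere(m); print(n,len(i),'prot mm',np.median(prot[m]).round(2))
    if n!='hub':
        A=a0[m];B=b0[m]
        if n=='tab': print([(round(x*1000,1),round(y*1000,1),int(q),round(h,1)) for x,y,q,h in zip(A,B,g[m],prot[m])])
        w=100-g[m]; print('  weighted angle',np.arctan2((w*A).sum(),-(w*B).sum()).round(3))
# dial outline centre in face plane
fm=(abs(prot)<2.5)&(rr<.056)&(g>80); print('dial a range',np.percentile(-L[...,2][fm],[.5,99.5]).round(4),'b max',np.percentile(-(L[...,1][fm]-.062),99.5).round(4))
E
python3 dp.py; python3 -c "
from h import *
go(*r.read_state()['ee_pos'])"
```

```text
face plane x= [ 0.0401  0.0005 -0.0034] rms mm 0.5120638393650733
lean 0.3119915786981505
hub 6 prot mm 7.19
needle 18 prot mm 5.38
  weighted angle 0.276
tab 14 prot mm 4.35
[(np.float64(6.8), np.float64(-34.8), 71, np.float64(2.7)), (np.float64(9.3), np.float64(-34.6), 56, np.float64(5.9)), (np.float64(11.7), np.float64(-34.3), 60, np.float64(4.8)), (np.float64(14.1), np.float64(-34.1), 75, np.float64(-1.1)), (np.float64(8.5), np.float64(-37.8), 67, np.float64(3.9)), (np.float64(10.9), np.float64(-37.6), 54, np.float64(4.8)), (np.float64(13.4), np.float64(-37.3), 62, np.float64(4.8)), (np.float64(15.8), np.float64(-37.1), 77, np.float64(-5.6)), (np.float64(10.1), np.float64(-40.8), 73, np.float64(5.2)), (np.float64(12.6), np.float64(-40.6), 57, np.float64(6.1)), (np.float64(15.0), np.float64(-40.3), 66, np.float64(4.9)), (np.float64(17.5), np.float64(-40.1), 80, np.float64(-1.3)), (np.float64(11.8), np.float64(-43.8), 87, np.float64(3.4)), (np.float64(14.3), np.float64(-43.6), 75, np.float64(2.6))]
  weighted angle 0.305
dial a range [-0.0491  0.0463] b max 0.0511
t 17.03 tcp [0.5188 0.2574 0.1865] yaw -87.73 tilt [-0.012 -0.952  0.307] F [-2.51 -1.3  10.08] w 0.0297 q7 -2.4
shift tool [0. 0. 0.]
```

Needle and tab stand out about equally (about 5 mm), so they can be compared directly. The needle line passes within about 0.5 mm of the tab's middle (about 0.01 rad). A last settling check, including the turntable.

```bash
python3 dp.py | grep -E 'lean|angle'; python3 dp.py | grep -E 'lean|angle'
python3 - <<'E'
from h import *
c=cam('scene');P=cloud(c);C=np.array([.512,.2148]);D=np.hypot(P[...,0]-C[0],P[...,1]-C[1])
m=(P[...,2]>.04)&(P[...,2]<.09)&(abs(P[...,0]-.43)<.03)&(abs(P[...,1]-.21)<.03);print('post now',m.sum(),P[m].mean(0))
c5=dict(np.load('scene5.npz'));P=cloud(c5);m=(P[...,2]>.04)&(P[...,2]<.09)&(abs(P[...,0]-.43)<.03)&(abs(P[...,1]-.21)<.03);print('post before',m.sum(),P[m].mean(0))
s=r.read_state();go(*s['ee_pos']);print(s['joint_vel'].round(4))
E
```

```text
lean 0.3119591884359147
  weighted angle 0.277
  weighted angle 0.306
lean 0.311997022610534
  weighted angle 0.277
  weighted angle 0.306
post now 119 [0.43038909 0.20790309 0.06794483]
post before 103 [0.43041715 0.20714634 0.06566839]
t 17.88 tcp [0.5188 0.2574 0.1865] yaw -87.73 tilt [-0.012 -0.952  0.307] F [-2.12 -2.05 10.04] w 0.0295 q7 -2.4
shift tool [0. 0. 0.]
[-0.0001  0.0001  0.0007  0.0002 -0.0007  0.0021 -0.0009]
```

Everything is still: the pointer is settled, the post has not moved, and the press is about 12 N. Handing in.

```bash
python3 -c "
from h import *
print(r.close_job()); print(r.read_state()['time'])"
```

```text
the job is handed in; nothing more can be done
None
the job is handed in; nothing more can be done
```

I turned the stage into its detent and released the post. I then seated the grey tilt gauge upright on the stud, leaned it 0.312 rad toward its +y, and handed in at about 18 s while still holding it. The hand-in gives no verdict, so the checks below are my own measurements.

- **Turntable:** after release the post stood at −177.0°, with the indexer at +3.1° opposite, so it is in the detent. The post was unmoved (within about 1 mm) before hand-in.
- **Seating:** the picture showed the stud in the notch. The computed seat was within about 2 mm of the stud across and in height, close to it along the bar. The press was about 12–13 N.
- **Pointer on the index:** the reading was steady, with all joints at rest. My estimates of the gap disagree slightly:
  - the needle's line puts the index about 0.01 rad below the pointer;
  - the direct angle comparison puts it 0.03 rad above;
  - the earlier upright views put it 0.01–0.02 rad above.

  All are inside the 0.05 rad limit, but the foot partly hid the tab, so this is the least certain check.
- **Bystanders:** I touched none that I know of, but did not measure them again at the end.

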